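# Scoop the full-size grinding balls out of the tray

## Task

With the slotted scoop, lift both large steel balls together out of the dark grey tray, letting the small ones drop through so that they stay in the tray, and tip the large balls into the round white dish. Then stand the scoop upright on the bench or back in the tray and let go of it.

Things in the scene. Friction and masses are not known exactly. Their poses are not given: they have to be found in the camera images.
- scoop: slotted scoop (200 g, loose), standing on its tines in the tray at the end nearer the robot, facing the tray's +x. Five steel rods (tines) 4 mm thick, 22 mm apart centre to centre (18 mm slots), lie along x from -17 to +82 mm, undersides at z = 0. Back plate at x = -3 to 0, 34 mm high. Overall 102 mm wide. Origin: underside, mid-width, at the plate's front face; x forward, z up
- scoop_tip (a point): free tip of the scoop's middle tine, on the floor 82 mm ahead of the scoop's origin; the front is open, with a wire side rail 28 mm high along each outer tine. Axes as the scoop's. (A closed-floor scoop stands on the bench: not wanted)
- scoop_grip (a point): middle of the scoop's handle, 100 mm above the tines' underside and 5 mm ahead of the scoop's origin; axes as the scoop's. The handle is an upright pale grey block 16 mm thick (scoop x) by 28 mm wide (scoop y), from 50 to 135 mm above the tines' underside, free on all sides; hold it across the 16 mm
- tray: open dark grey plastic tray holding the balls and the scoop, fixed to the bench: 230 mm long (x), 128 mm wide (y), 45 mm high, walls and floor 5 mm thick, so inside 220 by 118 mm with a flat floor 5 mm above its origin. Origin at the centre of its underside; x along its length, away from the robot, z up
- dish: the round white ceramic dish (600 g, loose) standing on the bench: 184 mm across at the rim, 50 mm high, inner floor 5 mm up and about 168 mm across. Tray and dish stand side by side, left and right of the robot's midline, in either order; the bench between their near ends is clear, 130 mm wide or more. Origin at the centre of its underside, z up
- big_a_center (a point): a bare steel grinding ball, 25 mm in diameter, free to roll on the tray's floor; this point is its centre. One of the two large balls, the keepers. On the floor it fits between two tines slid under it, and lifts with them; it stays on them while the scoop is tilted back, and rolls off the tips when these are lowered by 20 degrees or more.
- big_b_center (a point): a bare steel grinding ball, 25 mm in diameter, free to roll on the tray's floor; this point is its centre. One of the two large balls, the keepers. On the floor it fits between two tines slid under it, and lifts with them; it stays on them while the scoop is tilted back, and rolls off the tips when these are lowered by 20 degrees or more.
- small_a_center (a point): a bare steel grinding ball, 14 mm in diameter, free to roll on the tray's floor; this point is its centre. One of the two small, undersized balls; it passes freely between the tines.
- small_b_center (a point): a bare steel grinding ball, 14 mm in diameter, free to roll on the tray's floor; this point is its centre. One of the two small, undersized balls; it passes freely between the tines.
There are look-alikes about, which are no part of the job. There is more than one size of the dish; the one meant has the size given above. Leave any red look-alike of the part that bears big_b_center alone.

How it is judged:
By the outcome, as a careful person would: the job done as asked, in the order asked, and still so for the second after the job is handed in, with the robot touching nothing.
It also fails if it takes over 64 s, if anything falls off the work surface, if the arm or the gripper's body presses on something with over 40 N, if the wrist force passes 120 N, or if a joint passes its speed limit or range.

## Robot

A 6-joint arm with a two-finger parallel gripper is mounted at the origin on the work surface. World frame = base frame: x ahead of the robot, y to its left, z up, the work surface at z = 0. Lengths are in m, angles in rad, forces in N, time in s.
With the tool pointing down it reaches from about 0.4 to 0.925 m from the base axis. Payload 12.5 kg.
Tool frame: the origin (TCP) lies midway between the tips of the shut fingers; the grasp point (between the pads) lies 19 mm behind it; z points along the fingers, y is the line along which they close (so a half turn about z gives the same grasp; the last joint's range is limited). The gripper opens to 95 mm and grips with 3 to 60 N. Pads are 20 mm wide; open, the fingers measure 119 mm over their backs; the gripper's body (75 mm by 180 mm) begins 59 mm behind the grasp point.
Start: joints at [-1.312, 0.491, 1.559, -0, 1.092, -0.106], TCP at [0.223, -0.584, 0.215] pointing down, gripper open.
Joint ranges: [-3.1, 3.1], [-0.84, 2.19], [0.05, 2.79], [-1.13, 4.28], [0.06, 2.93], [-2.69, 2.69]. Speed limits (rad/s): [2.22, 2.22, 2.79, 3.14, 3.14, 3.14].

## Interface

Orientations are given as a rotation vector (axis times angle).
In Python, from rig import robot gives the robot as it stands.
- The arm moves only by the tool carry_out, never from a script. Its argument "commands" is one flat list of numbers, 7 for each row, row after row: the turn, a rotation vector about the tool's x, y, z in degrees, then the shift along the tool's x, y, z in cm, then the closure, from 0 (fully open) to 1 (shut). A call has 1 to 20 rows; each row is the pose to reach, as a shift and turn from the pose commanded when the call began, along the tool's axes at that moment; what a row does not reach only later rows make up. A row lasts 1/10 s, in which the tool goes at most 50 mm and 8.59 degrees, less where a joint would pass 70% of its speed; a pose out of reach is approached as far as the arm can. A call with a gripper value outside its range is refused whole. The fingers move at their own pace and stop on an object; "force" is the grip in N (left out, the last holds). Time passes only in rows, so rows that repeat a pose let the fingers close. It gives the time, the measured TCP pose, the force, the opening and the grip force at its end, in the units of the state.
- robot.read_state(): the state, without advancing time (a new reading comes with each control period).
- robot.camera(name): name is "scene" or "top" or "wrist"; returns a dict with "img" (384x512x3 uint8, red, green, blue), "fx", "fy", "cx", "cy" (pixels), "world_to_cam" (4x4, takes a point from world to camera coordinates). Camera axes: x right, y up, looking along -z (the intrinsics and any distortion apply to the point x, -y, -z); pixel columns grow to the right and rows downward; lengths in m; the calibration is good to about 2 mm. A picture is of the moment at which its call begins. There is no depth.
- robot.job_done(): hands the job in; it is judged then, once.
Trained networks look in the newest picture that a camera, given by its name, has taken for a name from the list of things; names that differ only in an ending like _2 or _b are one class to them, and where a whole thing is asked for, a point or a joint stands for the part that bears it (a point fixed in the world has none). Each returns a list of dicts, best first, with "p" (0 to 1); they miss things now and then, are a little off and sometimes report something else, mostly with a low value. They report only what shows in the picture. A call takes as long as a camera call. They do not tell look-alikes from the thing itself.
- robot.recognise(camera, query): "location" ([column, row] as shares, 0 to 1, of the picture: columns of its width, rows of its height, amid what is visible of it).
- robot.regions_of(camera, query): "region" (384x512 bool, what is visible of it) and "location" ([column, row] as shares, 0 to 1, of the picture: columns of its width, rows of its height, amid what is visible of it).
- robot.tip_of(camera, query): "location" ([column, row] as shares, 0 to 1, of the picture: columns of its width, rows of its height: a listed point, or the origin of a listed thing).
The state is a dict: "clock": time; "joint_positions": joint angles; "dq": joint speeds; "joint_torque": joint torques, N m; "eef_pos": TCP position; "ee_rot": TCP orientation; "force": force on the tool from outside, world axes, zero at the start; "wrist_torque": the same for the moment, N m; "gripper_width": opening from 0.0 (shut) to 1.0 (fully open); "grasp_force": force on a finger pad.
Only numpy, scipy, OpenCV 4.12 (cv2) and the standard library are available. Lean on these libraries where they do the work, as an engineer would, in place of code of your own. Each camera call takes 0.05 s, during which the arm holds its last target. There are 200 camera calls.

## Working session

There is one attempt and no reset: what is moved stays moved. The work goes in short steps, Python scripts to look and compute and a tool call to move; the robot and the scene stay as the last step left them, time stands still between calls to the robot, and variables do not carry over. Pictures are saved under pics/ and viewed, at most 11 in all, crops included, and the job is handed in when it is done.

Besides the shell and the picture viewer there is one more tool, called after "Request:" as a command line: name --argument value ..., lists and objects as JSON in quotes. carry_out: Moves the arm, as the interface text tells. Its arguments: {"type":"object","properties":{"commands":{"type":"array","items":{"type":"number"}},"force":{"type":"number"}},"required":["commands"]}

```bash
ls; mkdir -p pics; cat > h.py <<'E'
import numpy as np, cv2
from rig import robot
from scipy.spatial.transform import Rotation as R
def ray(c,u,v):
    M=np.array(c["world_to_cam"]);Ri=M[:3,:3].T
    d=Ri@np.array([(u-c["cx"])/c["fx"],-(v-c["cy"])/c["fy"],-1]);o=-Ri@M[:3,3]
    return o,d
def atz(c,u,v,z):
    o,d=ray(c,u,v);return o+d*(z-o[2])/d[2]
def proj(c,p):
    M=np.array(c["world_to_cam"]);q=M[:3,:3]@np.array(p)+M[:3,3]
    return c["cx"]+c["fx"]*q[0]/-q[2], c["cy"]+c["fy"]*-q[1]/-q[2]
E
python3 - <<'E'
from h import *
s=robot.read_state();print(s)
ims=[]
for n in("top","scene"):
    c=robot.camera(n);print({k:v for k,v in c.items() if k!="img"})
    cv2.imwrite(f"pics/{n}0.png",cv2.resize(c["img"][:,:,::-1],(800,600),interpolation=cv2.INTER_CUBIC))
    for q,z in(("scoop_grip",.105),("scoop_tip",.005),("scoop",.005),("tray",0),("dish",0),("big_a_center",.0175),("small_a_center",.012)):
        for r in robot.tip_of(n,q):
            u,v=r["location"];u*=512;v*=384
            print(n,q,round(r["p"],2),round(u,1),round(v,1),atz(c,u,v,z).round(4))
E
```

```text
pics
{'clock': 0.0, 'joint_positions': array([-1.31159942e+00,  4.91616667e-01,  1.55947521e+00,  6.82032701e-06,
        1.09175655e+00, -1.05601635e-01]), 'dq': array([-0.00022409, -0.00044458,  0.00104907, -0.00078047,  0.00132109,
       -0.00140041]), 'joint_torque': array([ 2.86324808e-03, -6.12637067e+01, -2.58175421e+01,  6.94180978e-02,
        4.82706015e-02, -1.03882101e-04]), 'eef_pos': array([ 0.22292767, -0.58360055,  0.21401742]), 'ee_rot': array([-3.08824691e+00, -5.69620069e-01,  1.41806907e-04]), 'force': array([ 0.43423587, -0.28303414,  0.20396508]), 'wrist_torque': array([-0.03429606,  0.02277993,  0.00952779]), 'grasp_force': 0.0, 'gripper_width': 0.99918166460693}
{'fx': 384.8797026474457, 'fy': 384.8797026474457, 'cx': 251.82897143854134, 'cy': 189.4712022332254, 'world_to_cam': array([[ 0.01045621, -0.99987405,  0.01193928, -0.00586368],
       [ 0.9927818 ,  0.0118072 ,  0.11935197, -0.51791972],
       [-0.11947791,  0.01060513,  0.99278022, -0.83979249],
       [ 0.        ,  0.        ,  0.        ,  1.        ]])}
top scoop_grip 0.7 354.9 191.0 [ 0.5084 
[... 742 characters left out ...]
3722048 ],
       [ 0.        ,  0.        ,  0.        ,  1.        ]])}
scene scoop_grip 0.74 139.9 213.4 [ 0.5084 -0.2195  0.105 ]
scene scoop_grip 0.4 169.3 296.7 [ 0.717  -0.1896  0.105 ]
scene scoop_tip 0.67 153.2 268.0 [ 0.5788 -0.2181  0.005 ]
scene scoop_tip 0.23 152.3 235.9 [ 0.4928 -0.2092  0.005 ]
scene tray 0.69 158.9 272.9 [ 0.5909 -0.2083  0.    ]
scene tray 0.69 151.4 239.0 [ 0.4969 -0.2127  0.    ]
scene dish 0.97 300.5 147.0 [0.2982 0.2145 0.    ]
scene dish 0.64 323.7 227.6 [0.5736 0.1712 0.    ]
scene dish 0.36 172.1 298.6 [ 0.6591 -0.1907  0.    ]
scene big_a_center 0.44 140.2 309.0 [ 0.6751 -0.2533  0.0175]
scene small_a_center 0.49 142.3 285.1 [ 0.6189 -0.2442  0.012 ]
```

View pics/top0.png

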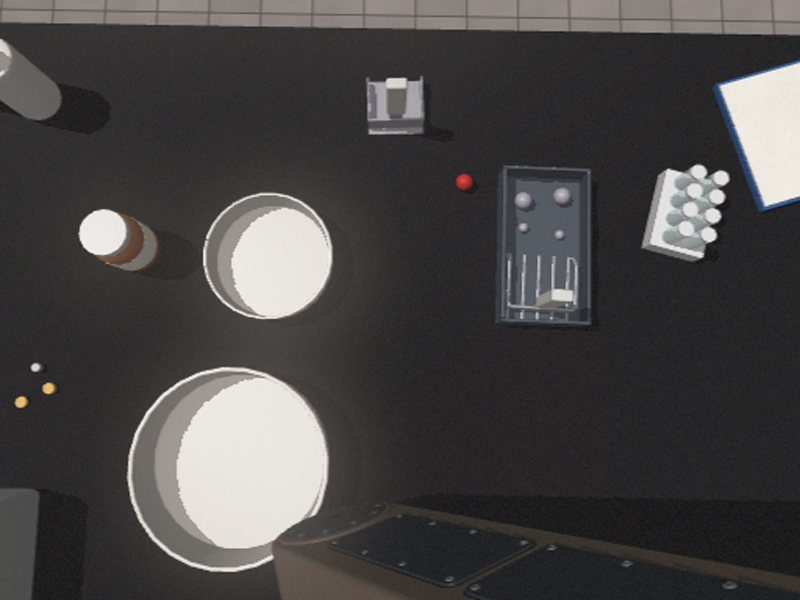

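View pics/scene0.png

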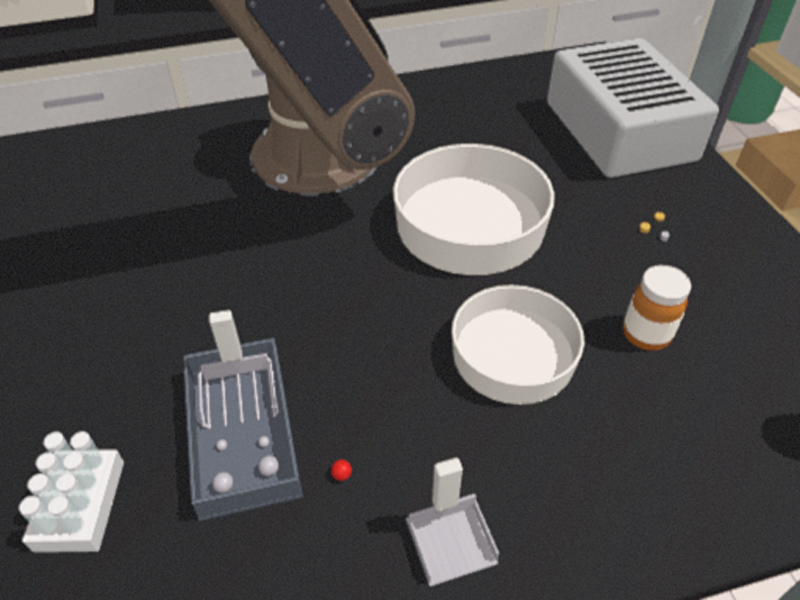

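The first picture shows the tray on the right, with large balls at (524,200) and (562,196) and small ones at (523,228) and (560,234). The wanted small dish is at (268,256), and a bigger dish is at (228,470). The second picture confirms the slotted scoop in the tray, the closed scoop outside it, and the red ball at (341,470). I'll move above the tray to measure more closely.

Request:
carry_out --commands '[0,0,-69,36,-24,-12,0,0,0,-69,36,-24,-12,0,0,0,-69,36,-24,-12,0,0,0,-69,36,-24,-12,0,0,0,-69,36,-24,-12,0,0,0,-69,36,-24,-12,0,0,0,-69,36,-24,-12,0,0,0,-69,36,-24,-12,0,0,0,-69,36,-24,-12,0,0,0,-69,36,-24,-12,0,0,0,-69,36,-24,-12,0,0,0,-69,36,-24,-12,0,0,0,-69,36,-24,-12,0,0,0,-69,36,-24,-12,0,0,0,-69,36,-24,-12,0,0,0,-69,36,-24,-12,0]'

```text
clock: 2.4
eef_pos: [0.4735, -0.2317, 0.3346]
ee_rot: [-2.224, -2.219, 0.0]
force: [-0.2, -0.4, 0.0]
gripper_width: 1.002
grasp_force: 0.0
```

```bash
python3 - <<'E'
from h import *
s=robot.read_state();print(s["clock"],s["eef_pos"],R.from_rotvec(s["ee_rot"]).as_matrix().round(3),s["joint_positions"])
for n in("wrist","top"):
    c=robot.camera(n);np.savez(f"{n}1.npz",**c)
    print({k:v for k,v in c.items() if k in("fx","cx","cy")})
    if n=="wrist":
        print(c["world_to_cam"]);cv2.imwrite("pics/w1.png",cv2.resize(c["img"][:,:,::-1],(800,600),interpolation=cv2.INTER_CUBIC))
    for q,z in(("scoop_grip",.105),("scoop_tip",.005),("scoop",.005),("tray",0),("dish",0),("big_a_center",.0175),("small_a_center",.012)):
        for r in robot.tip_of(n,q):
            u,v=r["location"];u*=512;v*=384
            print(n,q,round(r["p"],2),round(u,1),round(v,1),atz(c,u,v,z).round(4))
E
```

```text
2.4 [ 0.47347439 -0.23165074  0.33455361] [[ 0.003  1.    -0.   ]
 [ 1.    -0.003 -0.   ]
 [-0.    -0.    -1.   ]] [-5.80332105e-01  2.44126357e-01  1.61891060e+00 -6.99618599e-05
  1.27862770e+00 -5.77750319e-01]
{'fx': 338.3144721183154, 'cx': 258.20582901594946, 'cy': 184.7733767065974}
[[ 9.99995736e-01 -2.77072061e-03 -9.22677744e-04 -4.73825958e-01]
 [ 2.37375220e-03  9.55237860e-01 -2.95829338e-01  2.89755847e-01]
 [ 1.70103716e-03  2.95825886e-01  9.55240363e-01 -4.39431486e-01]
 [ 0.00000000e+00  0.00000000e+00  0.00000000e+00  1.00000000e+00]]
wrist scoop_grip 0.64 287.6 139.0 [ 0.5082 -0.2152  0.105 ]
wrist scoop_grip 0.31 338.1 127.9 [ 0.5674 -0.2022  0.105 ]
wrist scoop_tip 0.78 330.1 131.0 [ 0.5792 -0.2202  0.005 ]
wrist scoop_tip 0.73 396.4 115.1 [ 0.6742 -0.1974  0.005 ]
wrist scoop 0.81 278.6 129.3 [ 0.5032 -0.2175  0.005 ]
wrist tray 0.87 338.9 128.0 [ 0.5931 -0.2165  0.    ]
wrist big_a_center 0.64 391.4 152.9 [ 0.6684 -0.2507  0.0175]
wrist small_a_center 0.7 281.1 125.9 [ 0.5064 -0.2117  0.012 ]
wrist small_a_center 0.53 352.7 154.6 [ 0.6134 -0.2543  0.012 ]
{'fx': 384.8797026474457, 'cx': 251.82897143854134, 'cy': 189.4712022332254}
top scoop_grip 0.66 352.0 191.0 [ 0.5083 -0.2071  0.105 ]
top scoop_grip 0.55 343.8 199.4 [ 0.4906 -0.1898  0.105 ]
top scoop 0.74 343.6 200.5 [ 0.4978 -0.2144  0.005 ]
top tray 0.76 341.8 156.7 [ 0.6026 -0.2133  0.    ]
top dish 0.8 174.6 165.8 [0.5757 0.1821 0.    ]
top big_a_center 0.52 360.3 128.0 [ 0.6682 -0.2537  0.0175]
top small_a_center 0.48 360.5 150.5 [ 0.6155 -0.2546  0.012 ]
```

View pics/w1.png

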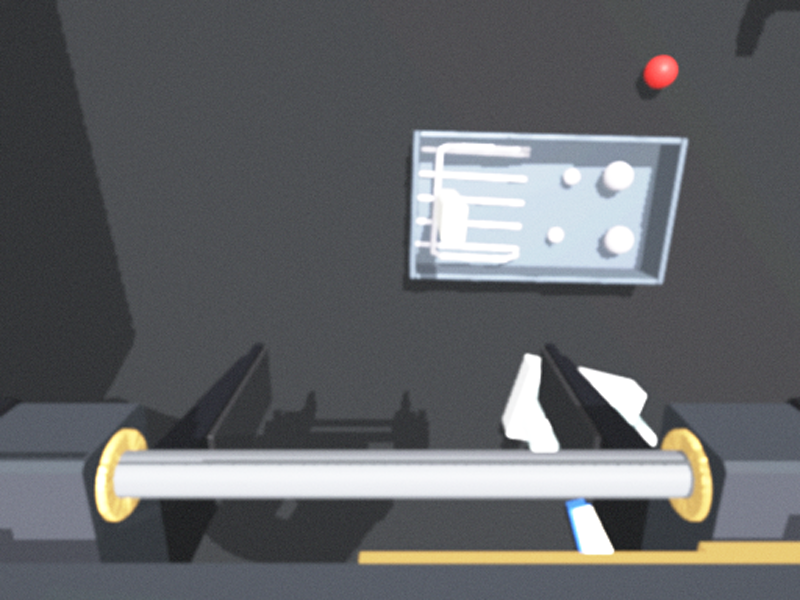

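The wrist view shows the tray with corners about (415,131), (686,139), (661,283), (411,277). The large balls are at (619,177) and (619,240), and the small ones at (571,178) and (555,236). The tine tips lie near x = 525. I'll turn these into metric positions.

```bash
python3 - <<'E'
from h import *
c=dict(np.load("wrist1.npz"))
k=512/800
def P(l,z):
    for u,v in l: print((u,v),atz(c,(u+.5)*k-.5,(v+.5)*k-.5,z).round(4)[:2])
print("rim");P([(415,131),(686,139),(661,283),(411,277)],.045)
print("tips");P([(529,153),(526,179),(523,202),(521,226),(517,250)],.008)
print("rear");P([(423,150),(419,174),(418,198),(417,222),(417,244)],.008)
print("balls");P([(619,177),(619,240)],.0175);P([(571,178),(555,236)],.012)
g=c["img"].astype(int).sum(2)
m=((g>600)*255).astype(np.uint8)
n,l,st,ce=cv2.connectedComponentsWithStats(m)
for i in range(1,n):
    if st[i,4]>15 and ce[i][1]<190: print(st[i],(ce[i]/k).round(1),atz(c,*ce[i],.0175).round(4)[:2])
t=dict(np.load("top1.npz"))
print("dish rim top");
for u,v in[(204,256),(332,256),(268,193),(268,319)]:print(atz(t,(u+.5)*k-.5,(v+.5)*k-.5,.05).round(4))
crop=c["img"][75:190,255:450,::-1];cv2.imwrite("pics/w1c.png",cv2.resize(crop,None,fx=4,fy=4,interpolation=cv2.INTER_CUBIC))
E
```

```text
rim
(415, 131) [ 0.4828 -0.1527]
(686, 139) [ 0.7097 -0.1597]
(661, 283) [ 0.7065 -0.2855]
(411, 277) [ 0.4797 -0.2792]
tips
(529, 153) [ 0.5875 -0.1726]
(526, 179) [ 0.5863 -0.1959]
(523, 202) [ 0.5849 -0.217 ]
(521, 226) [ 0.5845 -0.2397]
(517, 250) [ 0.5821 -0.263 ]
rear
(423, 150) [ 0.4909 -0.1696]
(419, 174) [ 0.4874 -0.1911]
(418, 198) [ 0.4866 -0.2131]
(417, 222) [ 0.4858 -0.2356]
(417, 244) [ 0.4859 -0.2569]
balls
(619, 177) [ 0.6683 -0.1934]
(619, 240) [ 0.6751 -0.2515]
(571, 178) [ 0.6266 -0.1947]
(555, 236) [ 0.6164 -0.2486]
[ 263   84  173   93 9943] [525.8 206. ] [ 0.5859 -0.2197]
[422  90  17  90 135] [673.3 203. ] [ 0.7212 -0.2173]
[280 175 140   6 372] [545.2 277.7] [ 0.609  -0.2884]
dish rim top
[0.5702 0.2707 0.05  ]
[0.5726 0.0888 0.05  ]
[0.6636 0.1831 0.05  ]
[0.4815 0.1767 0.05  ]
```

View pics/w1c.png

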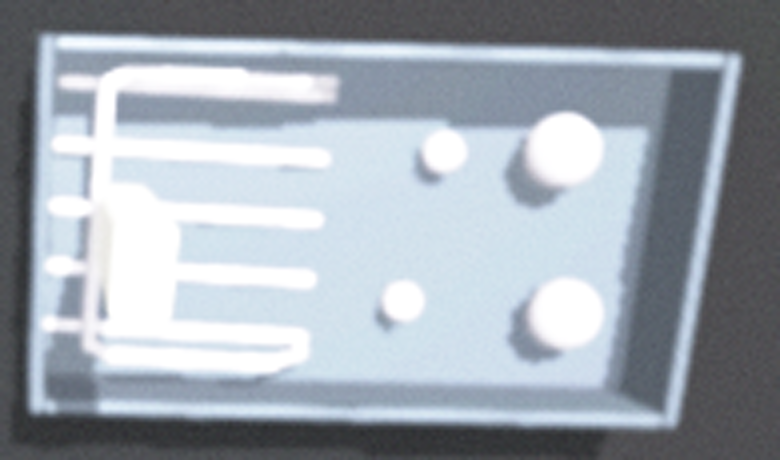

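The tray's yaw is about −1.7°, the scoop's is about −2.3°, and the handle is at (0.508, −0.2145). The large balls sit at tray y of about +28 and −30 mm, so they line up with the outer slots (±33). Next I'll descend and grip.

Request:
carry_out --commands '[0,0,2,1.7,3.4,5,0,0,0,2,1.7,3.4,10,0,0,0,2,1.7,3.4,14,0,0,0,2,1.7,3.4,18,0,0,0,2,1.7,3.4,21,0,0,0,2,1.7,3.4,23,0,0,0,2,1.7,3.4,24.5,0,0,0,2,1.7,3.4,24.8,0,0,0,2,1.7,3.4,24.8,0,0,0,2,1.7,3.4,24.8,0,0,0,2,1.7,3.4,24.8,0.8,0,0,2,1.7,3.4,24.8,0.9,0,0,2,1.7,3.4,24.8,1,0,0,2,1.7,3.4,24.8,1,0,0,2,1.7,3.4,24.8,1,0,0,2,1.7,3.4,24.8,1,0,0,2,1.7,3.4,24.8,1,0,0,2,1.7,3.4,24.8,1]' --force 50

```text
clock: 5.0
eef_pos: [0.5077, -0.2143, 0.0866]
ee_rot: [2.262, 2.18, -0.0]
force: [0.6, 0.8, 0.4]
gripper_width: 0.38
grasp_force: 0.0
```

```bash
cat > look.py <<'E'
import sys
from h import *
s=robot.read_state();print(s["clock"],s["eef_pos"].round(4),R.from_rotvec(s["ee_rot"]).as_matrix().round(3).tolist(),s["joint_positions"].round(3),s["force"].round(1),s["gripper_width"],s["grasp_force"])
o=[]
for n in sys.argv[2:]:
    c=robot.camera(n);np.savez(f"{n}_{sys.argv[1]}.npz",**c)
    o.append(c["img"][:,:,::-1])
B={"top":(slice(80,220),slice(290,400)),"scene":(slice(185,340),slice(90,240)),"wrist":(slice(0,384),slice(0,512))}
o=[cv2.resize(i[B[n]],(int(i[B[n]].shape[1]*600/i[B[n]].shape[0]) if len(o)==1 else 390,600 if len(o)==1 else 480),interpolation=cv2.INTER_CUBIC) for n,i in zip(sys.argv[2:],o)]
cv2.imwrite(f"pics/{sys.argv[1]}.png",np.hstack(o)[:, :800])
E
python3 look.py g2 scene top
```

```text
5.0 [ 0.5077 -0.2143  0.0866] [[0.037, 0.999, -0.0], [0.999, -0.037, -0.0], [-0.0, -0.0, -1.0]] [-0.519  0.554  1.868 -0.     0.72  -0.483] [0.6 0.8 0.4] 0.3802250011679545 0.0
```

Request:
carry_out --commands '[0,0,0,0,0,0,1,0,0,0,0,0,0,1,0,0,0,0,0,0,1,0,0,0,0,0,0,1,0,0,0,0,0,0,1,0,0,0,0,0,0,1,0,0,0,0,0,0,1,0,0,0,0,0,0,1]' --force 50

```text
clock: 5.9
eef_pos: [0.5077, -0.2143, 0.0866]
ee_rot: [2.262, 2.18, -0.0]
force: [1.0, 0.4, -1.0]
gripper_width: 0.165
grasp_force: 50.0
```

```bash
python3 look.py g3 scene top
```

```text
5.9 [ 0.5077 -0.2143  0.0866] [[0.037, 0.999, -0.0], [0.999, -0.037, -0.0], [-0.0, -0.0, -1.0]] [-0.519  0.554  1.868 -0.     0.72  -0.483] [ 1.   0.4 -1. ] 0.16503454984062407 49.976134300231934
```

View pics/g3.png

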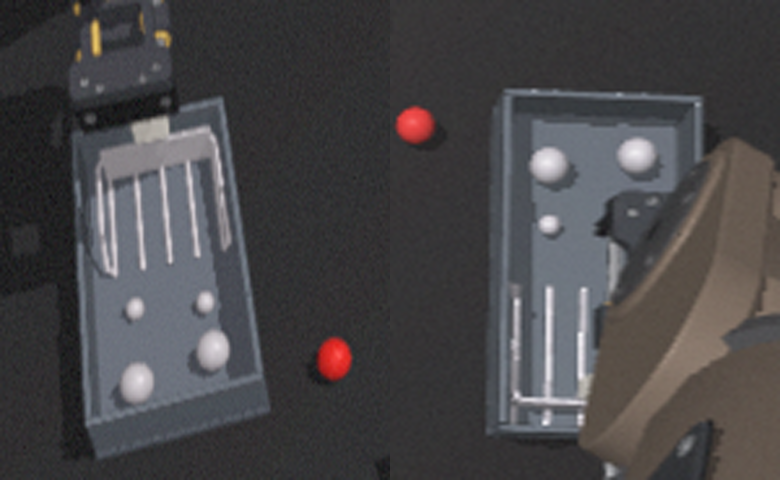

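The scoop is gripped, and all four balls are in place ahead of it. In the top view the large balls are at (549,165) and (637,156), and the tine tips at (515/549/583, 287). Next I'll measure how the balls line up with the tines.

```bash
python3 - <<'E'
from h import *
t=dict(np.load("top_g3.npz")); s=dict(np.load("scene_g3.npz"))
f=lambda x,y:(290+(x-390+.5)*110/390-.5,80+(y+.5)*140/480-.5)
for n,x,y,z in[("A",549,165,.0175),("B",637,156,.0175),("sA",550,224,.012),("t1",515,287,.008),("t2",549,287,.008),("t3",583,288,.008),("r1",515,420,.008),("r2",548,424,.008),("TL",506,91,.045),("TR",702,97,.045),("BL",490,433,.045)]:
    print(n,atz(t,*f(x,y),z).round(4)[:2])
f=lambda x,y:(90+(x+.5)*150/390-.5,185+(y+.5)*155/480-.5)
for n,x,y,z in[("A",213,350,.0175),("B",136,383,.0175),("sA",205,302,.012),("sB",134,308,.012),("t1",228,245,.008),("t2",197,257,.008),("t3",169,262,.008),("t4",142,268,.008),("t5",115,274,.008),("r2",190,165,.008),("r3",164,168,.008),("r4",137,172,.008)]:
    print("scene",n,atz(s,*f(x,y),z).round(4)[:2])
E
```

```text
A [ 0.6679 -0.1929]
B [ 0.6751 -0.2516]
sA [ 0.6279 -0.1942]
t1 [ 0.5845 -0.1712]
t2 [ 0.5848 -0.1938]
t3 [ 0.5844 -0.2163]
r1 [ 0.4931 -0.1701]
r2 [ 0.4907 -0.1917]
TL [ 0.7103 -0.1595]
TR [ 0.708  -0.2865]
BL [ 0.4812 -0.1468]
scene A [ 0.6673 -0.1904]
scene B [ 0.6746 -0.2497]
scene sA [ 0.6268 -0.1914]
scene sB [ 0.616 -0.246]
scene t1 [ 0.5845 -0.1667]
scene t2 [ 0.5872 -0.1926]
scene t3 [ 0.585  -0.2151]
scene t4 [ 0.5838 -0.2369]
scene t5 [ 0.5825 -0.2584]
scene r2 [ 0.5074 -0.1872]
scene r3 [ 0.5039 -0.2091]
scene r4 [ 0.5011 -0.2319]
```

Request:
carry_out --commands '[0,0,-0.4,-0.15,0,0,1,0,0,-0.4,-0.3,0,0,1,0,0,-0.4,-0.3,0.4,0,1,0,0,-0.4,-0.3,0.9,0,1,0,0,-0.4,-0.29,1.4,0,1,0,0,-0.4,-0.29,1.9,0,1,0,0,-0.4,-0.28,2.4,0,1,0,0,-0.4,-0.28,2.8,0,1,0,0,-0.4,-0.27,3.1,0,1,0,0,-0.4,-0.27,3.4,0,1,0,0,-0.4,-0.27,3.7,0,1,0,0,-0.4,-0.27,4,0,1,0,0,-0.4,-0.26,4.3,0,1,0,0,-0.4,-0.26,4.6,0,1,0,0,-0.4,-0.26,4.9,0,1,0,0,-0.4,-0.26,5.2,0,1,0,0,-0.4,-0.26,5.5,0,1,0,0,-0.4,-0.25,5.8,0,1,0,0,-0.4,-0.25,6.1,0,1,0,0,-0.4,-0.25,6.4,0,1]' --force 55

```text
clock: 8.0
eef_pos: [0.5718, -0.2192, 0.0866]
ee_rot: [2.254, 2.188, -0.0]
force: [-0.5, -0.6, 0.6]
gripper_width: 0.166
grasp_force: 55.0
```

```bash
python3 look.py g4 scene top
```

```text
8.0 [ 0.5718 -0.2192  0.0866] [[0.03, 1.0, -0.0], [1.0, -0.03, -0.0], [-0.0, 0.0, -1.0]] [-0.474  0.622  1.713 -0.     0.807 -0.444] [-0.5 -0.6  0.6] 0.16566431172915344 54.98011350631714
```

View pics/g4.png

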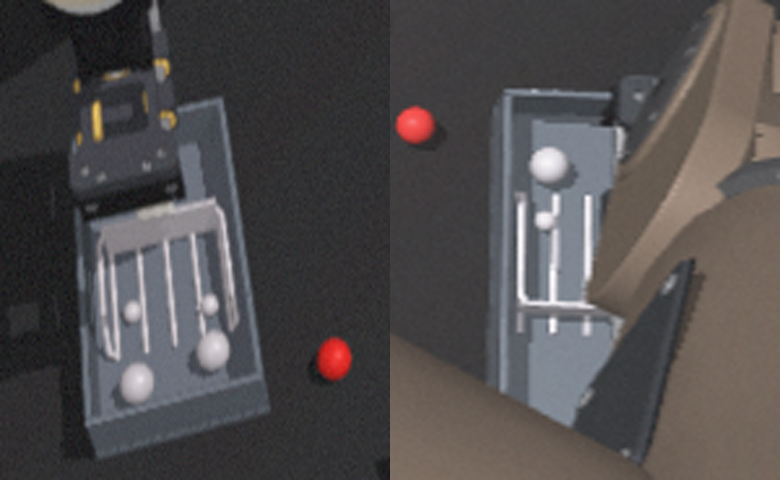

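The small balls have passed into the outer slots, and the large balls are just ahead of the tips, with A slightly outside the second tine. I'll keep going slowly.

Request:
carry_out --commands '[0,0,0,-0.1,0.2,0,1,0,0,0,-0.1,0.4,0,1,0,0,0,-0.1,0.6,0,1,0,0,0,-0.1,0.8,0,1,0,0,0,-0.1,1.1,0,1,0,0,0,-0.1,1.4,0,1,0,0,0,-0.1,1.6,0,1,0,0,0,-0.1,1.9,0,1,0,0,0,-0.1,2.2,0,1,0,0,0,-0.1,2.4,0,1,0,0,0,-0.1,2.7,0,1,0,0,0,-0.1,3,0,1,0,0,0,-0.1,3.3,0,1,0,0,0,-0.1,3.6,0,1,0,0,0,-0.1,3.8,0,1,0,0,0,-0.1,4.1,0,1,0,0,0,-0.1,4.4,0,1,0,0,0,-0.1,4.6,0,1,0,0,0,-0.1,4.8,0,1,0,0,0,-0.1,4.8,0,1]' --force 55

```text
clock: 10.1
eef_pos: [0.6199, -0.2216, 0.0867]
ee_rot: [2.254, 2.188, 0.0]
force: [-0.3, 1.1, -0.2]
gripper_width: 0.163
grasp_force: 55.0
```

```bash
python3 look.py g5 scene top
```

```text
10.1 [ 0.6199 -0.2216  0.0867] [[0.03, 1.0, 0.001], [1.0, -0.03, -0.0], [-0.0, 0.001, -1.0]] [-0.444  0.675  1.591  0.     0.875 -0.414] [-0.3  1.1 -0.2] 0.16252660352999965 54.97758328914642
```

View pics/g5.png

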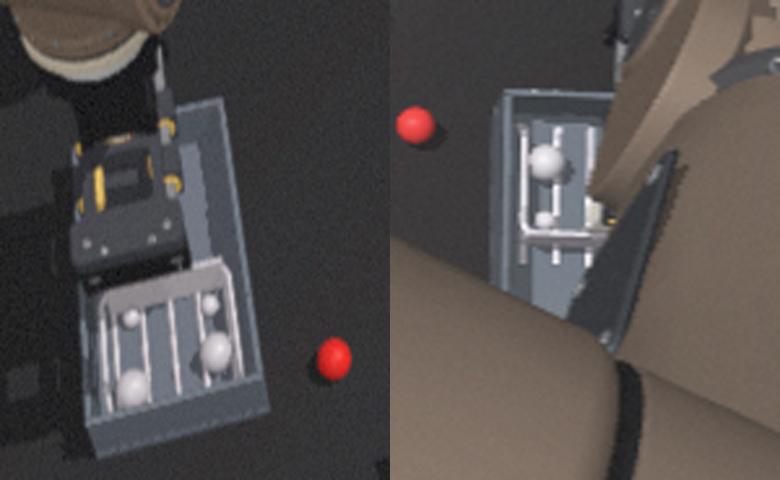

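Both large balls sit in the outer slots, well behind the tips, at (133,388) and (215,352) in the scene view. The small balls are on the floor in the slots. I'll tilt the scoop back gently and lift it.

Request:
carry_out --commands '[-1,0,0,0,-0.14,-0.1,1,-2,0,0,0,-0.28,-0.25,1,-3,0,0,0,-0.42,-0.4,1,-4,0,0,0,-0.57,-0.6,1,-5,0,0,0,-0.7,-0.9,1,-6,0,0,0,-0.85,-1.2,1,-7,0,0,0,-1,-1.6,1,-8,0,0,0,-1.15,-2,1,-9,0,0,0,-1.3,-2.5,1,-10,0,0,0,-1.45,-3,1,-11,0,0,0,-1.6,-3.6,1,-12,0,0,0,-1.7,-4.3,1,-12,0,0,0,-1.7,-5,1,-12,0,0,0,-1.7,-6,1,-12,0,0,0,-1.7,-7,1,-12,0,0,0,-1.7,-8,1,-12,0,0,0,-1.7,-9,1,-12,0,0,0,-1.7,-10,1,-12,0,0,0,-1.7,-10.5,1,-12,0,0,0,-1.7,-10.5,1]' --force 55

```text
clock: 12.2
eef_pos: [0.6028, -0.2212, 0.1925]
ee_rot: [2.14, 2.077, 0.219]
force: [-0.1, -1.1, -3.1]
gripper_width: 0.164
grasp_force: 55.0
```

```bash
sed -i 's/slice(185,340),slice(90,240)/slice(150,340),slice(80,265)/' look.py; python3 look.py g6 scene top
```

```text
12.2 [ 0.6028 -0.2212  0.1925] [[0.03, 0.977, 0.209], [1.0, -0.029, -0.007], [-0.001, 0.209, -0.978]] [-0.494  0.469  1.684  0.13   0.804 -0.546] [-0.1 -1.1 -3.1] 0.16352590426333397 54.97698247432709
```

View pics/g6.png

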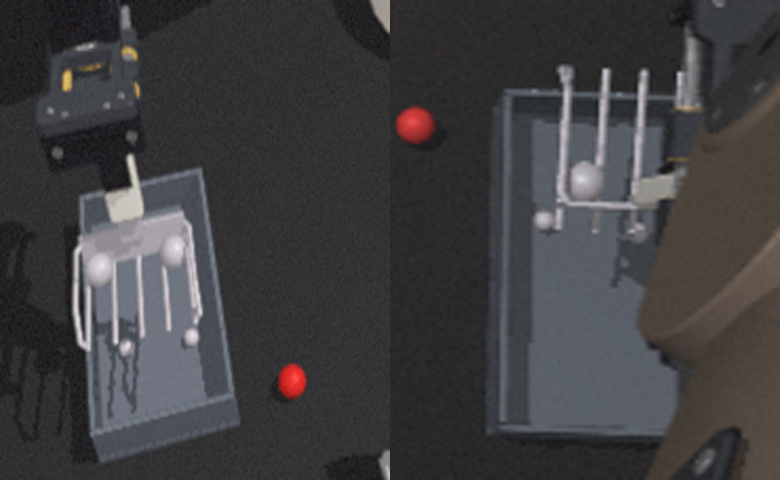

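Both large balls are on the scoop against the plate at (98,270) and (173,250), and both small balls are on the tray floor at (125,347) and (191,337). I'll carry the scoop over to the dish.

Request:
carry_out --commands '[0,0,0,0.5,-0.1,-0.02,1,0,0,0,1.5,-0.3,-0.06,1,0,0,0,3,-0.6,-0.13,1,0,0,0,5,-1,-0.21,1,0,0,0,7.5,-1.5,-0.32,1,0,0,0,10,-1.95,-0.43,1,0,0,0,12.5,-2.45,-0.53,1,0,0,0,15,-2.95,-0.64,1,0,0,0,17.5,-3.4,-0.74,1,0,0,0,20,-3.9,-0.85,1,0,0,0,22.5,-4.4,-0.96,1,0,0,0,25,-4.9,-1.06,1,0,0,0,27.5,-5.35,-1.17,1,0,0,0,30,-5.85,-1.28,1,0,0,0,32.5,-6.35,-1.38,1,0,0,0,34.8,-6.8,-1.48,1,0,0,0,36.8,-7.2,-1.56,1,0,0,0,38.4,-7.5,-1.63,1,0,0,0,39.4,-7.7,-1.67,1,0,0,0,39.9,-7.8,-1.7,1]' --force 55

```text
clock: 14.3
eef_pos: [0.5338, 0.1813, 0.192]
ee_rot: [2.139, 2.08, 0.218]
force: [0.4, -0.1, -3.1]
gripper_width: 0.164
grasp_force: 55.0
```

```bash
sed -i 's/slice(150,340),slice(80,265)/slice(120,310),slice(210,410)/; s/slice(80,220),slice(290,400)/slice(90,240),slice(110,260)/' look.py; python3 look.py g7 scene top; python3 -c "
from h import *
t=dict(np.load('scene_g7.npz'));print(proj(t,[.5725,.18,0]))"
```

```text
14.3 [0.5338 0.1813 0.192 ] [[0.028, 0.978, 0.208], [1.0, -0.028, -0.006], [0.0, 0.208, -0.978]] [ 0.237  0.365  1.869 -0.084  0.707  0.323] [ 0.4 -0.1 -3.1] 0.16379603889634828 54.97707724571228
(np.float64(327.0961547398477), np.float64(226.41011291545396))
```

View pics/g7.png

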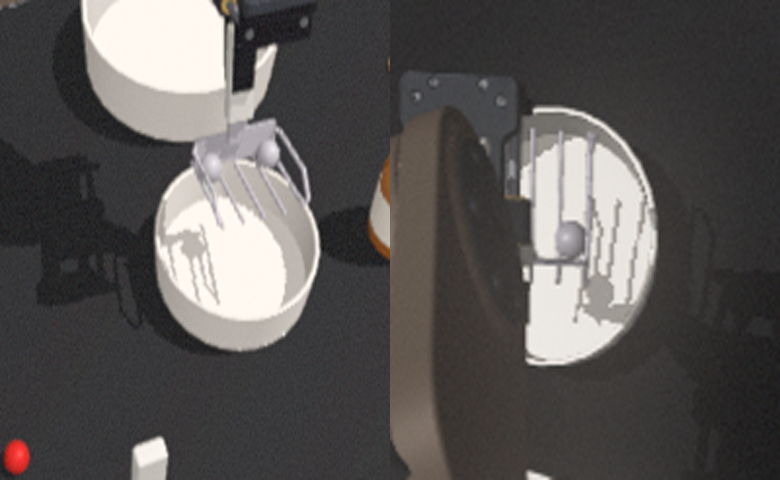

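The scoop is over the dish and still carries both balls, at (207,166) and (267,153) in the scene view. I'll lower it and pour.

Request:
carry_out --commands '[0,0,0,0,-0.2,0.8,1,0,0,0,0,-0.4,2,1,0,0,0,0,-0.7,3.2,1,0,0,0,0,-0.9,4.1,1,4,0,0,0,-0.9,4.1,1,8,0,0,0,-0.9,4.1,1,11,0,0,0,-0.9,4.1,1,13,0,0,0,-0.9,4.1,1,15,0,0,0,-0.9,4.1,1,17,0,0,0,-0.9,4.1,1,19,0,0,0,-0.9,4.1,1,21,0,0,0,-0.9,4.1,1,24,0,0,0,-0.9,4.1,1,27,0,0,0,-0.9,4.1,1,30,0,0,0,-0.9,4.1,1,34,0,0,0,-0.9,4.1,1,38,0,0,0,-0.9,4.1,1,42,0,0,0,-0.9,4.1,1,46,0,0,0,-0.9,4.1,1,48,0,0,0,-0.9,4.1,1]' --force 55

```text
clock: 16.4
eef_pos: [0.5349, 0.1796, 0.1485]
ee_rot: [-1.885, -1.828, 0.597]
force: [-0.7, 0.3, -1.9]
gripper_width: 0.164
grasp_force: 55.0
```

```bash
python3 look.py g8 scene top
```

```text
16.4 [0.5349 0.1796 0.1485] [[0.031, 0.807, -0.59], [1.0, -0.025, 0.018], [-0.0, -0.59, -0.808]] [0.154 0.738 1.417 0.108 1.609 0.154] [-0.7  0.3 -1.9] 0.16363359348377662 54.97679114341736
```

View pics/g8.png

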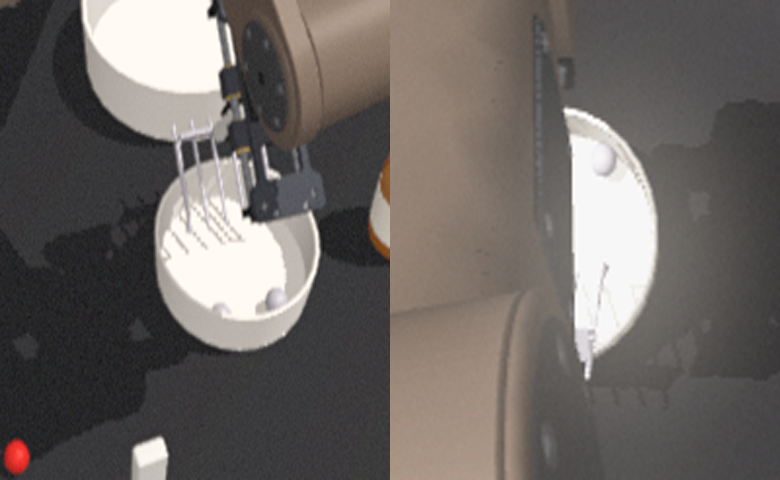

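Both balls are in the dish, at (220,310) and (275,298), and the measured force fell to the weight of the empty scoop. I'll raise it, level it, and move to the clear bench between the tray and the dish.

Request:
carry_out --commands '[0,0,0,0,-1.5,-2,1,0,0,0,0,-3,-4,1,0,0,0,0,-4.7,-6.5,1,-8,0,0,-3,-5.2,-6,1,-16,0,0,-7,-5.6,-5.8,1,-24,0,0,-11,-6,-5.5,1,-32,0,0,-15,-6.3,-5.3,1,-36.1,0,0,-18,-6.5,-5.2,1,-36.1,0,0,-20,-6.6,-5.1,1,-36.1,0,0,-21,-6.6,-5.1,1,-36.1,0,0,-21,-6.6,-5.1,1,-36.1,0,0,-21,-6.6,-5.1,1,-36.1,0,0,-21,-6.6,-5.1,1]' --force 55

```text
clock: 17.8
eef_pos: [0.5049, -0.0282, 0.2298]
ee_rot: [2.252, 2.189, 0.002]
force: [0.7, -0.3, -2.0]
gripper_width: 0.167
grasp_force: 55.0
```

```bash
sed -i 's/slice(120,310),slice(210,410)/slice(110,310),slice(130,410)/;' look.py; python3 look.py g9 scene top
```

```text
17.8 [ 0.5049 -0.0282  0.2298] [[0.029, 1.0, 0.001], [1.0, -0.029, 0.0], [0.0, 0.001, -1.0]] [-0.187  0.304  1.827  0.     1.009 -0.158] [ 0.7 -0.3 -2. ] 0.16738964789867725 54.97726500034332
```

Request:
carry_out --commands '[0,0,0,0,0,3,1,0,0,0,0,0,6,1,0,0,0,0,0,9,1,0,0,0,0,0,11.5,1,0,0,0,0,0,13,1,0,0,0,0,0,14,1,0,0,0,0,0,14.4,1,0,0,0,0,0,14.6,1,0,0,0,0,0,14.7,1,0,0,0,0,0,14.75,1,0,0,0,0,0,14.8,1,0,0,0,0,0,14.8,1,0,0,0,0,0,14.8,1]'

```text
clock: 19.2
eef_pos: [0.505, -0.0291, 0.0823]
ee_rot: [2.253, 2.187, 0.002]
force: [-0.4, -0.0, -2.3]
gripper_width: 0.167
grasp_force: 55.0
```

Request:
carry_out --commands '[0,0,0,0,0,0.04,1,0,0,0,0,0,0.08,1,0,0,0,0,0,0.08,1]'

```text
clock: 19.5
eef_pos: [0.505, -0.0291, 0.0816]
ee_rot: [2.253, 2.187, 0.002]
force: [-1.6, -0.3, 3.0]
gripper_width: 0.165
grasp_force: 55.0
```

The scoop is touching the bench, so I'll release it and then rise.

Request:
carry_out --commands '[0,0,0,0,0,0,0.7,0,0,0,0,0,0,0.6,0,0,0,0,0,0,0.4,0,0,0,0,0,0,0.4,0,0,0,0,0,0,0.4,0,0,0,0,0,0,0.4,0,0,0,0,0,0,0.4,0,0,0,0,0,0,0.4,0,0,0,0,0,0,0.4,0,0,0,0,0,-1,0.4,0,0,0,0,0,-3,0.4,0,0,0,0,0,-6,0.4,0,0,0,0,0,-10,0.4,0,0,0,0,0,-14,0.4,0,0,0,0,0,-18,0.4,0,0,0,0,0,-22,0.4,0,0,0,0,0,-22,0.4]'

```text
clock: 21.2
eef_pos: [0.5057, -0.0292, 0.3069]
ee_rot: [2.248, 2.182, 0.01]
force: [-0.6, 0.2, -0.4]
gripper_width: 0.603
grasp_force: 0.0
```

```bash
python3 - <<'E'
from h import *
s=robot.read_state();print(s["clock"],s["eef_pos"],s["gripper_width"],s["force"])
c=robot.camera("scene");cv2.imwrite("pics/end.png",cv2.resize(c["img"][:,:,::-1],(800,600),interpolation=cv2.INTER_CUBIC))
E
```

```text
21.2 [ 0.50574332 -0.02919774  0.30693212] 0.6031951563674656 [-0.59263602  0.15512744 -0.3803113 ]
```

View pics/end.png

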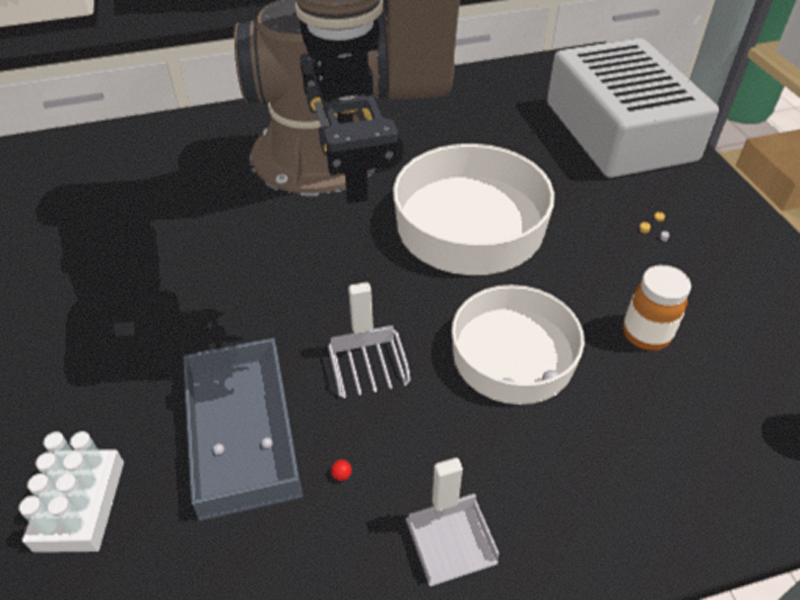

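The scoop stands upright on the bench at (365,340). Both large balls are in the dish at (508,380) and (550,376), and both small balls are in the tray at (219,449) and (267,443).

```bash
python3 -c "
from rig import robot
print(robot.job_done())"
```

```text
the job is handed in; nothing more can be done
None
```

The job is handed in: both large balls are in the white dish, both small balls are still in the tray, and the scoop stands upright and released on the bench, with about 21 s of the 64 s used.

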